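# Re-rack the microscope accessories in reverse order

### The arm

A 6-joint arm with a two-finger parallel gripper is mounted at the origin on a cart in front of the work surface, level with it; the furniture and walls round the work are solid. World frame = base frame: x ahead of the robot, y to its left, z up, the work surface at z = 0. Lengths are in mm, angles in rad, forces in N, time in s.
With the tool pointing down it reaches from about 275 to 1000 mm from the base axis. Payload 8.4 kg.
Tool frame: the origin (TCP) lies on the centre line of the jaws, within the pads' length; the fingertips stand 17 mm ahead of it and the grasp point (between the pads) lies 2 mm behind it; z points along the fingers, y is the line along which they close (so a half turn about z gives the same grasp; the last joint's range is limited). The gripper opens to 85 mm and grips with 20 to 120 N. Pads are 22 mm wide; open, the fingers measure 114 mm over their backs; the gripper's body (76 mm by 85 mm) begins 54 mm behind the grasp point. The pads swing forward as they close: fully open they stand 13 mm farther back than shut.
Start: joints at [-1.228, 0.353, 1.633, -0, 1.155, -0.002], TCP at [211.254, -588.217, 248.281] pointing down, gripper open.
Joint ranges: [-2.63, 2.63], [-0.92, 2.1], [0.06, 2.66], [-1.3, 4.44], [0, 2.69], [-3.02, 3.02]. Speed limits (rad/s): [2.22, 2.22, 2.79, 3.14, 3.14, 3.14].

### API

Orientations are given as [roll, pitch, yaw] about the fixed x, y, z axes, in that order (R = Rz(yaw) Ry(pitch) Rx(roll)).
In Python, from rig import r, eyes gives the robot as it stands. The module is installed in compiled form; this text tells all that it offers.
- The arm moves only by the shell command python3 -m inch 'ROWS' [FORCE]. ROWS is JSON, a list of rows, each a list of 7 numbers: the shift along the tool's x, y, z in m, then the turn, a rotation vector about the tool's x, y, z in degrees, then the closure, from -1 (fully open) to 1 (shut). In form: [[x, y, z, rx, ry, rz, gripper], ...]. A call has 1 to 8 rows; each row shifts and turns the commanded pose from where the row before left it, along the tool's axes as they then stand; what a row does not reach is not made up. A row lasts 1/10 s, in which the tool goes at most 50 mm and 8.59 degrees, less where a joint would pass 70% of its speed; a pose out of reach is approached as far as the arm can. A call with a gripper value outside its range is refused whole. The fingers move at their own pace and stop on an object; FORCE is the grip in N (left out, the last holds). Time passes only in rows, so rows that do not move let the fingers close. It gives the time, the measured TCP pose, the force, the opening and the grip force at its end, in the units of the state.
- r.sense(): the state, without advancing time (a new reading comes with each control period).
- eyes.grab_frame(name): name is "scene" or "top" or "wrist"; returns a dict with "img" (420x560x3 uint8, blue, green, red), "fx", "fy", "cx", "cy" (pixels), "R" (3x3) and "t" (3): a world point X has camera coordinates R X + t; the wrist camera has in their place "hand_eye" (4x4, takes a point from camera to tool coordinates, whose origin is the TCP and whose axes are the flange's). Camera axes: x right, y down, z forward; pixel columns grow to the right and rows downward; lengths in mm; the calibration is good to about 2 mm. A picture is of the moment at which its call begins: read the wrist's pose just before it. There is no depth.
- r.sign_off(): hands the job in; it is judged then, once.
The state is a dict: "clock": time; "qpos": joint angles; "qvel": joint speeds; "joint_efforts": joint torques, N m; "eef_pos": TCP position; "tcp_rot": TCP orientation; "contact_force": force on the tool from outside, world axes, zero at the start; "wrist_torque": the same for the moment, N m; "opening": opening from 0.0 (shut) to 1.0 (fully open); "grasp_force": force on a finger pad.
Only numpy, scipy, OpenCV 4.12 (cv2) and the standard library are available. Lean on these libraries where they do the work, as an engineer would, in place of code of your own. Each camera call takes 0.05 s, during which the arm holds its last target. There are 200 camera calls.

### The job

Move the four microscope accessories, one by one, from the ring seats on the flat drying rack into the empty four-pocket rack in reverse order, left and right as the robot sees them: the one at the left end goes to the pocket at the right end, the second from the left to the second pocket from the right, and so on, each standing upright on the floor of its own pocket. Set them down rather than dropping them, and leave the white pen and the small carton where they lie.

Things in the scene. Friction and masses are not known exactly. Their poses are not given: they have to be found in the camera images.
- objective_case: round screw-top case with beige body and black cap, 59 mm tall, standing: body 33 mm across up to height 35 mm, cap 36 mm across from 35 to 59 mm (grip the cap). About 60 g. Origin: centre of its underside; z up its axis
- spare_ocular: black eyepiece, 46 mm tall, standing on its wide hood: hood 39 mm across up to height 30 mm, then a barrel 24 mm across from 30 to 46 mm (grip the barrel). About 75 g. Origin: centre of its underside; z up its axis
- oil_bottle: amber dropper bottle with black cap, 68 mm tall, standing: body 30 mm across up to height 44 mm (grip it there), cap 20 mm across above. About 35 g. Origin: centre of its underside; z up its axis
- tally_counter: round pale-grey hand tally counter, 40 mm tall to the top of its black plunger; drum 43 mm across and 28 mm high (grip the drum), its axis 4 mm to -y of the origin; a small side knob sticks out to 26 mm at +y, and the plunger stands at x = +10 mm. It starts with its y axis roughly along the row. About 110 g. Origin: on the underside, midway along its 51 mm length; z up
- seat_case: white plastic ring seat, a shallow dish 57 mm across and 7 mm high with a flat floor 3 mm thick and an opening 42 mm across; fixed on the drying rack at the place where the objective case stands at the start, and it stays there. Origin: centre of its underside, 8 mm above the bench
- seat_ocular: white plastic ring seat, a shallow dish 57 mm across and 7 mm high with a flat floor 3 mm thick and an opening 45 mm across; fixed on the drying rack at the place where the eyepiece stands at the start, and it stays there. Origin: centre of its underside, 8 mm above the bench
- seat_bottle: white plastic ring seat, a shallow dish 57 mm across and 7 mm high with a flat floor 3 mm thick and an opening 36 mm across; fixed on the drying rack at the place where the dropper bottle stands at the start, and it stays there. Origin: centre of its underside, 8 mm above the bench
- seat_tally: white plastic ring seat, a shallow dish 57 mm across and 7 mm high with a flat floor 3 mm thick and an opening 54 mm across; fixed on the drying rack at the place where the tally counter stands at the start, and it stays there. Origin: centre of its underside, 8 mm above the bench
- drying_rack: flat aluminium rack, 64 x 252 mm, fixed, carrying the four ring seats in a row; end plates 4 mm thick, 17 mm high. Plate top 8 mm above the bench; seat floors, where the things stand, 11 mm. Origin: under its centre, on the bench; x across the row, away from the robot; y along it, to the robot's left. Seats at x = 0, y = +90, +30, -30, -90 mm, left to right
- pocket_rack: grey plastic rack, 64 x 244 mm, fixed, with four pockets in a row, 56 mm square inside, dark liners. Pocket floors 8 mm above the bench; walls 4 mm thick, tops 16 mm above the bench. Origin: under its centre, on the bench; x across the row, away from the robot; y along it, to the robot's left. Pocket centres at x = 0, y = +90, +30, -30, -90 mm, left to right
- pen: bystander: white felt pen, 12 x 138 x 13 mm, lying along its y axis; origin at the centre of its underside. It lies in front of a fixed binocular microscope, taller than 0.35 m, which fills the bench right of the racks, roughly from x = 0.47 to 0.9 m and y = -0.27 to -0.03 m: pass round in front of it, close to the robot
- coverslips: bystander: small white carton, 35 x 63 x 18 mm; origin at the centre of its underside
Not all that is in view belongs to the job. Leave any pink look-alike of the objective_case alone. What is shaped like the spare_ocular but pink is not meant.

How it is judged (in metres and radians):
At the end, for the whole second after the job is handed in: Each of the four things is in the pocket that mirrors its starting seat (left end to right end, and so on): within 15 mm of the pocket's centre along and across the rack, its underside within 3 mm of the pocket floor's height, upright within 0.1 rad, released and at rest (((y of seat_case in the frame of drying_rack between 0.075 and 0.105 m and y of objective_case in the frame of pocket_rack between -0.105 and -0.075 m) or (y of seat_case in the frame of drying_rack between 0.015 and 0.045 m and y of objective_case in the frame of pocket_rack between -0.045 and -0.015 m) or (y of seat_case in the frame of drying_rack between -0.045 and -0.015 m and y of objective_case in the frame of pocket_rack between 0.015 and 0.045 m) or (y of seat_case in the frame of drying_rack between -0.105 and -0.075 m and y of objective_case in the frame of pocket_rack between 0.075 and 0.105 m)) and x of objective_case in the frame of pocket_rack between -0.015 and 0.015 m and z of objective_case in the frame of pocket_rack between 0.005 and 0.011 m and angle between each of objective_case, spare_ocular, oil_bottle, tally_counter's own z axis and vertical below 0.1 rad and linear speed of each of objective_case, spare_ocular, oil_bottle, tally_counter below 0.02 m/s and angular speed of each of objective_case, spare_ocular, oil_bottle, tally_counter below 0.2 rad/s and ((y of seat_ocular in the frame of drying_rack between 0.075 and 0.105 m and y of spare_ocular in the frame of pocket_rack between -0.105 and -0.075 m) or (y of seat_ocular in the frame of drying_rack between 0.015 and 0.045 m and y of spare_ocular in the frame of pocket_rack between -0.045 and -0.015 m) or (y of seat_ocular in the frame of drying_rack between -0.045 and -0.015 m and y of spare_ocular in the frame of pocket_rack between 0.015 and 0.045 m) or (y of seat_ocular in the frame of drying_rack between -0.105 and -0.075 m and y of spare_ocular in the frame of pocket_rack between 0.075 and 0.105 m)) and x of spare_ocular in the frame of pocket_rack between -0.015 and 0.015 m and z of spare_ocular in the frame of pocket_rack between 0.005 and 0.011 m and ((y of seat_bottle in the frame of drying_rack between 0.075 and 0.105 m and y of oil_bottle in the frame of pocket_rack between -0.105 and -0.075 m) or (y of seat_bottle in the frame of drying_rack between 0.015 and 0.045 m and y of oil_bottle in the frame of pocket_rack between -0.045 and -0.015 m) or (y of seat_bottle in the frame of drying_rack between -0.045 and -0.015 m and y of oil_bottle in the frame of pocket_rack between 0.015 and 0.045 m) or (y of seat_bottle in the frame of drying_rack between -0.105 and -0.075 m and y of oil_bottle in the frame of pocket_rack between 0.075 and 0.105 m)) and x of oil_bottle in the frame of pocket_rack between -0.015 and 0.015 m and z of oil_bottle in the frame of pocket_rack between 0.005 and 0.011 m and ((y of seat_tally in the frame of drying_rack between 0.075 and 0.105 m and y of tally_counter in the frame of pocket_rack between -0.105 and -0.075 m) or (y of seat_tally in the frame of drying_rack between 0.015 and 0.045 m and y of tally_counter in the frame of pocket_rack between -0.045 and -0.015 m) or (y of seat_tally in the frame of drying_rack between -0.045 and -0.015 m and y of tally_counter in the frame of pocket_rack between 0.015 and 0.045 m) or (y of seat_tally in the frame of drying_rack between -0.105 and -0.075 m and y of tally_counter in the frame of pocket_rack between 0.075 and 0.105 m)) and x of tally_counter in the frame of pocket_rack between -0.015 and 0.015 m and z of tally_counter in the frame of pocket_rack between 0.005 and 0.011 m); the robot touches nothing.
It fails at once if a thing is dropped or thrown (moves faster than 0.7 m/s while the fingers do not touch it) ((linear speed of objective_case above 0.7 m/s and contact force between the fingers and objective_case below 0.01 N) or (linear speed of spare_ocular above 0.7 m/s and contact force between the fingers and spare_ocular below 0.01 N) or (linear speed of oil_bottle above 0.7 m/s and contact force between the fingers and oil_bottle below 0.01 N) or (linear speed of tally_counter above 0.7 m/s and contact force between the fingers and tally_counter below 0.01 N)).
It fails at once if the white pen or the small carton is moved by more than 15 mm (distance of any of pen, coverslips from where it was at the start of the episode above 0.015 m).
It also fails if it takes over 104 s, if anything falls off the work surface, if the arm or the gripper's body presses on something with over 40 N, if the wrist force passes 120 N, or if a joint passes its speed limit or range.

## Working session

There is one attempt and no reset: what is moved stays moved. The work goes in short steps, Python scripts to look and compute and a shell command to move; the robot and the scene stay as the last step left them, time stands still between calls to the robot, and variables do not carry over. Pictures are saved under pics/ and viewed, at most 14 in all, crops included, and the job is handed in when it is done.

```bash
mkdir -p pics; python3 - <<'E'
from rig import r, eyes
import cv2
s=r.sense(); print({k:s[k] for k in ("clock","eef_pos","tcp_rot","opening","contact_force")})
for n in ("scene","top"):
    f=eyes.grab_frame(n); cv2.imwrite(f"pics/{n}0.png",f["img"]); print(n,f["fx"],f["cx"],f["cy"],f["R"],f["t"])
print(eyes.grab_frame("wrist")["hand_eye"])
E
```

```text
{'clock': 0.0, 'eef_pos': array([ 211.10697144, -587.79211021,  247.55108033]), 'tcp_rot': array([-3.14018297e+00, -1.37181499e-05,  3.44792667e-01]), 'opening': 1.0052610394417578, 'contact_force': array([-0.0286359 , -0.22469757,  0.14204699])}
scene 408.8247452798759 276.2849492590267 201.96411744535067 [[ 0.69316719 -0.72073411  0.00784792]
 [-0.43579648 -0.42775082 -0.79190319]
 [ 0.5741086   0.54550121 -0.61059622]] [-319.76032453  319.55836566  589.92707512]
top 503.1180379128388 292.9188245932102 203.10628277574207 [[-0.01398145 -0.9998382  -0.01131758]
 [-0.99159586  0.01532033 -0.12846374]
 [ 0.12861634  0.00942636 -0.99164963]] [ 120.48658314  608.96131855 1285.18087798]
[[-3.67898469e-04 -9.55272717e-01 -2.95726055e-01  7.56030123e+01]
 [ 9.99999832e-01 -2.18952932e-04 -5.36775984e-04  7.17611038e-01]
 [ 4.48017367e-04 -2.95726203e-01  9.55272638e-01 -1.25841534e+02]
 [ 0.00000000e+00  0.00000000e+00  0.00000000e+00  1.00000000e+00]]
```

View pics/scene0.png

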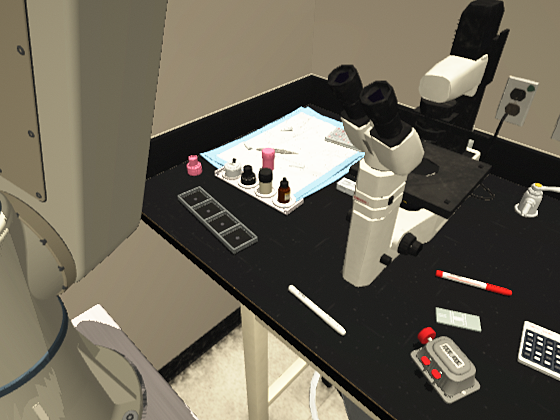

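View pics/top0.png

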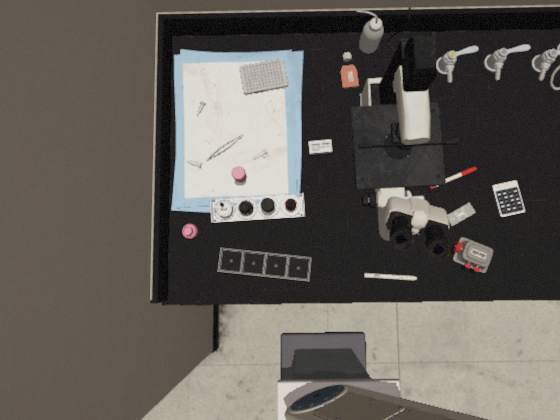

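Top view: the white drying rack is at about (258,208). Left to right it holds the tally (224,210), ocular (246,208), case (267,207) and bottle (291,205). The pocket rack is at (265,264). There are pink look-alikes at (239,174) and (190,231), both off the rack, so the black ocular and the beige/black case on the rack are the ones meant. The pen is at (390,277) and the carton at (320,147). I'll confirm this in one enlarged crop.

```bash
cat > h.py <<'E'
import numpy as np, cv2
def ray(f,u,v):
    d=np.array([(u-f["cx"])/f["fx"],(v-f["cy"])/f["fy"],1.]); R=np.array(f["R"]);t=np.array(f["t"])
    return -R.T@t, R.T@d
def onz(f,u,v,z):
    o,d=ray(f,u,v); return o+d*(z-o[2])/d[2]
def tri(r1,r2):
    (a,d),(b,e)=r1,r2; d=d/np.linalg.norm(d); e=e/np.linalg.norm(e)
    s=np.linalg.lstsq(np.c_[d,-e],b-a,rcond=None)[0]; p,q=a+s[0]*d,b+s[1]*e
    return (p+q)/2, np.linalg.norm(p-q)
def wristcam(w,s):
    from scipy.spatial.transform import Rotation as Ro
    H=np.array(w["hand_eye"]); T=np.eye(4); T[:3,:3]=Ro.from_euler("xyz",s["tcp_rot"]).as_matrix(); T[:3,3]=s["eef_pos"]
    C=np.linalg.inv(T@H); w["R"],w["t"]=C[:3,:3],C[:3,3]; return w
def proj(f,X):
    c=np.array(f["R"])@X+np.array(f["t"]); return [f["fx"]*c[0]/c[2]+f["cx"],f["fy"]*c[1]/c[2]+f["cy"]]
E
python3 - <<'E'
import cv2,numpy as np
from h import *
from rig import eyes
t=cv2.imread("pics/top0.png"); s=cv2.imread("pics/scene0.png")
a=cv2.resize(t[160:285,180:320],None,fx=4,fy=4,interpolation=cv2.INTER_CUBIC)[:, :400+160]
b=cv2.resize(s[140:255,170:310],None,fx=4,fy=4,interpolation=cv2.INTER_CUBIC)
cv2.imwrite("pics/crop1.png",cv2.resize(np.hstack([a[:460],b[:460]]),(800,329)))
f=eyes.grab_frame("top")
for n,(u,v,z) in dict(drack=(258,208,8),prackTL=(220,249,16),TR=(311,257,16),BR=(309,279,16),BL=(218,272,16),pen=(390,277,6),carton=(320,147,18),pinkoc=(190,231,40),pinkcase=(239,174,50)).items(): print(n,onz(f,u,v,z).round(0))
E
```

```text
drack [603. 206.   8.]
prackTL [494. 307.  16.]
TR [469.  66.  16.]
BR [412.  72.  16.]
BL [433. 312.  16.]
pen [ 414. -142.    6.]
carton [766.  36.  18.]
pinkoc [541. 382.  40.]
pinkcase [689. 252.  50.]
```

View pics/crop1.png

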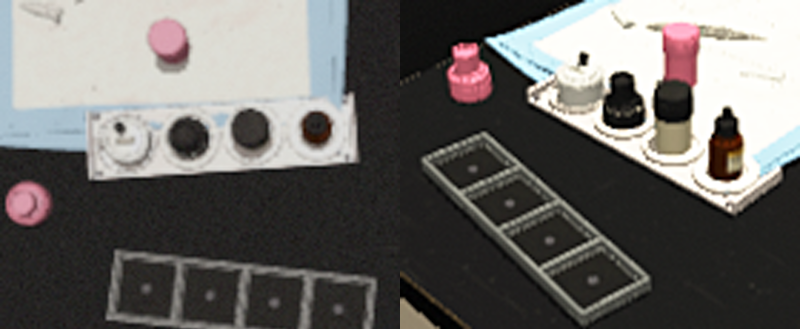

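The crop confirms it: left to right on the rack are the pale-grey tally, black ocular, beige/black case and amber bottle. The pink ones stand off the rack. Next I turn the tool to yaw 90° and go round in front of the microscope.

```bash
python3 -m inch '[[0,0,0,0,0,-8.5,-1],[0,0,0,0,0,-8.5,-1],[0,0,0,0,0,-8.5,-1],[0,0,0,0,0,-8.5,-1],[0,0,0,0,0,-8.5,-1],[0,0,0,0,0,-8.5,-1],[0,0,0,0,0,-8.5,-1],[0,0,0,0,0,-8.5,-1]]'; python3 -m inch '[[0,0,0,0,0,-2.2,-1],[0.04,0.01,0,0,0,0,-1],[0.04,0.01,0,0,0,0,-1]]'
```

```text
clock: 1.0
eef_pos: [211.2, -588.1, 248.1]
tcp_rot: [-3.141, -0.0, 1.538]
contact_force: [-0.4, -0.7, -0.7]
opening: 0.998
grasp_force: 0.0
clock: 1.3
eef_pos: [231.2, -507.6, 247.7]
tcp_rot: [-3.141, -0.001, 1.569]
contact_force: [-0.1, 0.1, 0.2]
opening: 0.997
grasp_force: 0.0
```

```bash
python3 -m inch '[[0.044,0.011,0,0,0,0,-1],[0.044,0.011,0,0,0,0,-1],[0.044,0.011,0,0,0,0,-1],[0.044,0.011,0,0,0,0,-1],[0.044,0.011,0,0,0,0,-1],[0.044,0.011,0,0,0,0,-1],[0.044,0.011,0,0,0,0,-1],[0.044,0.011,0,0,0,0,-1]]' && python3 -m inch '[[0.04,0.01,0,0,0,0,-1],[0.04,0.02,0,0,0,0,-1],[0.04,0.03,0,0,0,0,-1],[0.04,0.03,0,0,0,0,-1],[0.04,0.03,0,0,0,0,-1],[0.04,0.03,0,0,0,0,-1],[0.04,0.02,0,0,0,0,-1],[0,0,0,0,0,0,-1]]'
python3 - <<'E'
from rig import r,eyes
import cv2,pickle
from h import *
s=r.sense(); w=eyes.grab_frame("wrist"); print(s["clock"],s["eef_pos"],s["tcp_rot"])
w=wristcam(w,s); pickle.dump(w,open("w1.pkl","wb")); cv2.imwrite("pics/w1.png",w["img"])
E
```

```text
clock: 2.1
eef_pos: [319.6, -154.7, 248.4]
tcp_rot: [3.141, 0.0, 1.569]
contact_force: [1.1, 0.1, -0.6]
opening: 1.002
grasp_force: 0.0
clock: 2.9
eef_pos: [492.2, 127.8, 248.2]
tcp_rot: [3.14, -0.002, 1.573]
contact_force: [0.7, -0.8, 0.2]
opening: 1.0
grasp_force: 0.0
2.9 [492.15489586 127.7682178  248.20314126] [ 3.14004863e+00 -1.55965077e-03  1.57327000e+00]
```

View pics/w1.png

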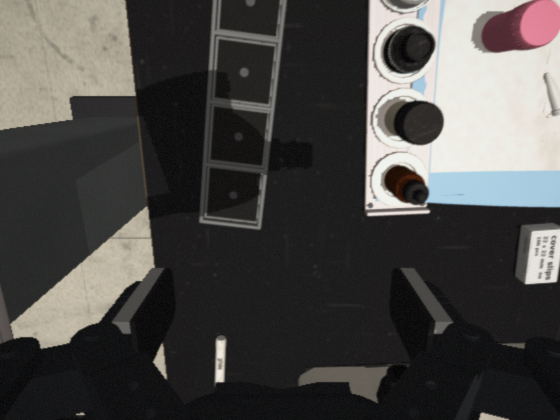

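Wrist view: the pocket rack's right end is at (235,225). The bottle is at (400,185), the case at (418,122), the ocular at (410,48) and the tally is cut off at the top. The fingers show at the bottom. A second view from 100 mm further left will show everything.

```bash
python3 -m inch '[[0.04,0.01,0,0,0,0,-1],[0.04,0.01,0,0,0,0,-1],[0.03,0.01,0,0,0,0,-1],[0,0,0,0,0,0,-1],[0,0,0,0,0,0,-1]]'
python3 - <<'E'
from rig import r,eyes
import cv2,pickle
from h import *
s=r.sense(); w=eyes.grab_frame("wrist"); print(s["clock"],s["eef_pos"],s["tcp_rot"])
w=wristcam(w,s); pickle.dump(w,open("w2.pkl","wb")); cv2.imwrite("pics/w2.png",w["img"])
E
```

```text
clock: 3.45
eef_pos: [519.3, 232.7, 247.9]
tcp_rot: [-3.141, 0.001, 1.571]
contact_force: [-0.5, -1.1, -0.2]
opening: 0.997
grasp_force: 0.0
3.45 [519.28851023 232.72463532 247.93727217] [-3.14054919e+00  9.33866841e-04  1.57058716e+00]
```

View pics/w2.png

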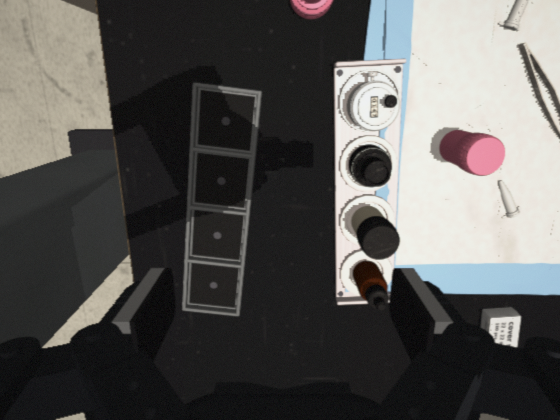

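Wrist view 2: the pocket dots are at (226,121), (221,181), (217,236) and (213,285). Drying rack: tally (372,105), ocular (370,165), case cap (378,238), bottle cap (376,297). The pink case is at (475,152) and the pink ocular at (312,5), both clear of the rack.

```bash
python3 - <<'E'
import cv2,numpy as np
a=cv2.imread("pics/w2.png")[50:315,325:415]; b=cv2.imread("pics/w1.png")[0:220,360:450]
A=cv2.resize(a,None,fx=2.25,fy=2.25,interpolation=cv2.INTER_CUBIC);B=cv2.resize(b,None,fx=2.25,fy=2.25,interpolation=cv2.INTER_CUBIC)
# rotated side by side for size; gamma up for dark things
img=np.zeros((600,410,3),np.uint8); img[:A.shape[0],:A.shape[1]]=A; img[:B.shape[0],205:205+B.shape[1]]=B
img=(255*(img/255.)**0.5).astype(np.uint8)
for i in range(0,600,45): cv2.putText(img,str(50+i*20//45),(0,i+10),0,.3,(0,0,255)); cv2.line(img,(0,i),(6,i),(0,0,255)); cv2.line(img,(205,i),(211,i),(0,0,255))
cv2.imwrite("pics/crop2.png",img)
E
```

```text
(no output)
```

View pics/crop2.png

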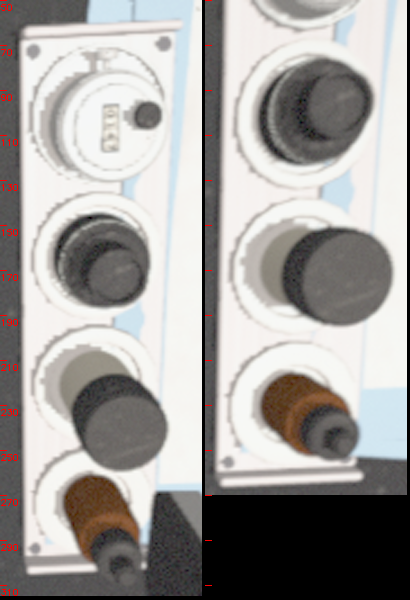

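```bash
python3 - <<'E'
import pickle
from h import *
w1=pickle.load(open("w1.pkl","rb"));w2=pickle.load(open("w2.pkl","rb"))
P=dict(ocular=((420.4,44.9),(376.6,171.8),57),case=((422.2,123.1),(380.1,239.3),70),bottle=((420.4,194.2),(380.1,302.4),79),dot2=((244,72),(221,181),8),dot3=((238,136),(217,236),8),dot4=((233,195),(213,285),8))
for n,(a,b,z) in P.items():
    p,g=tri(ray(w1,*a),ray(w2,*b)); print(n,p.round(1),"gap",g.round(1),"onz",onz(w1,*a,z).round(1),onz(w2,*b,z).round(1))
print("dot1",onz(w2,226,121,8).round(1)); print("tally drum",onz(w2,375.7,106,39).round(1),"plunger",onz(w2,391.7,99.8,51).round(1))
# pocket dots refined + rack axis
d=np.array([onz(w2,u,v,8)[:2] for u,v in((226,121),(221,181),(217,236),(213,285))])
for f,c in((w2,((195,84),(261,92),(239,315),(184,310))),): 
    q=np.array([onz(f,*x,16)[:2] for x in c]); print("pcorners",q.round(1),"c",q.mean(0).round(1),np.linalg.norm(q[0]-q[1]),np.linalg.norm(q[1]-q[2]))
m=d.mean(0); print("dots",d.round(1),m.round(1),np.linalg.norm(np.diff(d,axis=0),axis=1),np.degrees(np.arctan2(*( (d[3]-d[0])*[1,-1]))))
# ring seats: white mask in w2, rack corners (crop2)
for n,(u,v,z) in dict(TL=(20,32,17),TR=(181,22,17),BL=(26,570,17),BR=(147,568,17)).items(): print("drack",n,onz(w2,325+u/2.25,50+v/2.25,z).round(1))
E
```

```text
ocular [603.5 236.5  52.8] gap 0.7 onz [602.4 235.9  57. ] [602.1 237.5  57. ]
case [609.1 175.4  61.1] gap 0.3 onz [605.9 176.2  70. ] [606.4 179.3  70. ]
bottle [610.3 117.2  72.8] gap 0.5 onz [607.6 119.   79. ] [608.7 121.   79. ]
dot2 [457.3 217.3   8.6] gap 0.2 onz [457.1 217.3   8. ] [457.2 217.1   8. ]
dot3 [450.3 158.4  11.5] gap 0.7 onz [449.5 158.    8. ] [450.  156.8   8. ]
dot4 [442.3  97.5   7. ] gap 0.0 onz [442.4  97.8   8. ] [442.5  98.1   8. ]
dot1 [465. 277.   8.]
tally drum [601.5 292.4  39. ] plunger [611.7 298.   51. ]
pcorners [[439.2 311.1]
 [499.9 304. ]
 [471.1  64.9]
 [410.1  71.3]] c [455.1 187.8] 61.133008637453585 240.752356769418
dots [[465.  277. ]
 [457.2 217.1]
 [450.  156.8]
 [442.5  98.1]] [453.7 187.3] [60.33844168 60.72222169 59.22755712] -7.196735715115016
drack TL [566.3 328.   17. ]
drack TR [630.7 331.7  17. ]
drack BL [579.4  80.5  17. ]
drack BR [638.6  81.7  17. ]
```

```bash
python3 - <<'E'
import pickle
from h import *
from rig import r,eyes
w2=pickle.load(open("w2.pkl","rb")); f=eyes.grab_frame("top")
print("fx",w2["fx"],"drum tri",tri(ray(w2,375.7,106),ray(f,224.5,209)))
for z in(20,25,30): print("knob",onz(w2,369.4,73.1,z).round(1))
s=r.sense(); print(s["eef_pos"],s["qvel"].round(3))
dz=w2["fx"]*85/220; H=np.array(w2["hand_eye"])
c=np.array([0,(270-w2["cy"])/w2["fy"]*dz,dz,1]); print("tip in tool",(H@c).round(1))
E
```

```text
fx 369.7234077559092 drum tri (array([598.37839088, 291.88766172,  46.30070532]), np.float64(3.1547103355214077))
knob [598.3 320.3  20. ]
knob [597.2 320.1  25. ]
knob [596.1 320.   30. ]
[519.25905469 232.02675488 248.11489529] [-0.005 -0.005 -0.001 -0.    -0.001  0.003]
tip in tool [7.7 0.3 2.9 1. ]
```

Heights agree with the text within a few mm (seat floors about 11, tops about 57/70/79, pocket floor about 8). Tally first: its drum axis is about (600,292).

```bash
python3 -m inch '[[0.03,0.04,0,0,0,0,-1],[0.03,0.04,0.02,0,0,0,-1],[0,0.001,0.04,0,0,-3,-1],[0,0,0.04,0,0,0,-1],[0,0,0.04,0,0,0,-1],[0,0,0.01,0,0,0,-1],[0,0,0,0,0,0,-1],[0,0,0,0,0,0,-1]]' 40
python3 - <<'E'
from rig import r,eyes
import cv2,pickle
from h import *
s=r.sense(); w=eyes.grab_frame("wrist"); print(s["clock"],s["eef_pos"],s["tcp_rot"],s["qvel"].round(3))
cv2.imwrite("pics/w3.png",w["img"])
w=wristcam(w,s); print(proj(w,np.array([600,292,39])),proj(w,np.array([600,292,11])))
E
```

```text
clock: 4.35
eef_pos: [599.2, 291.2, 101.7]
tcp_rot: [3.14, -0.001, 1.622]
contact_force: [-0.6, 0.7, 1.3]
opening: 1.002
grasp_force: 0.0
4.35 [599.18707086 291.17703521 101.728662  ] [ 3.13950630e+00 -8.18069578e-04  1.62164750e+00] [ 0.006 -0.017 -0.016 -0.    -0.004 -0.   ]
[np.float64(282.744720416569), np.float64(230.05185933457778)] [np.float64(282.5773443573458), np.float64(213.50171648574886)]
```

View pics/w3.png

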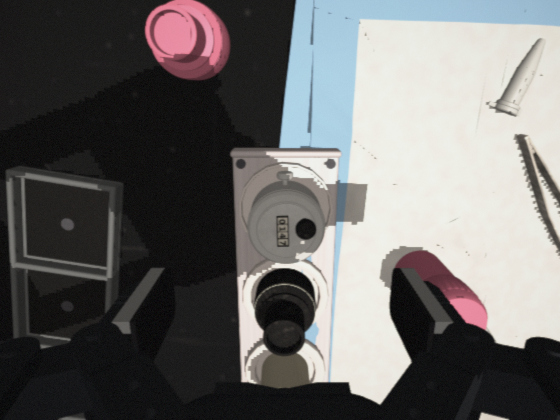

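The drum is at (287,229), within 4 px of the prediction, and the knob is aligned with the tool. Descend and grip.

```bash
python3 -m inch '[[0,0.002,0.03,0,0,0,-1],[0,0,0.025,0,0,0,-1],[0,0,0.011,0,0,0,-1],[0,0,0,0,0,0,-1],[0,0,0,0,0,0,1],[0,0,0,0,0,0,1],[0,0,0,0,0,0,1],[0,0,0,0,0,0,1]]' 40;  python3 -m inch '[[0,0,0,0,0,0,1],[0,0,0,0,0,0,1],[0,0,0,0,0,0,1]]'
```

```text
clock: 5.2
eef_pos: [600.9, 291.8, 35.3]
tcp_rot: [3.14, -0.001, 1.622]
contact_force: [-1.0, -0.6, 7.0]
opening: 0.488
grasp_force: 39.9
clock: 5.5
eef_pos: [600.8, 291.8, 35.3]
tcp_rot: [3.14, -0.001, 1.622]
contact_force: [-1.5, -0.2, 6.8]
opening: 0.483
grasp_force: 39.9
```

```bash
python3 -m inch '[[0,0,-0.01,0,0,0,1],[0,0,-0.02,0,0,0,1],[0,0,-0.03,0,0,0,1],[0,0,-0.02,0,0,5,1],[0,0,0,0,0,5.1,1],[0,0,0,0,0,0,1]]';  python3 -m inch '[[-0.036,-0.022,0,0,0,0,1],[-0.036,-0.022,0,0,0,0,1],[-0.036,-0.022,0,0,0,0,1],[-0.036,-0.022,0,0,0,0,1],[-0.036,-0.022,0,0,0,0,1],[-0.036,-0.023,0,0,0,0,1],[0,0,0,0,0,0,1],[0,0,0,0,0,0,1]]'
cat > look.py <<'E'
import sys,cv2
from rig import r,eyes
from h import *
s=r.sense(); w=eyes.grab_frame("wrist"); cv2.imwrite(f"pics/{sys.argv[1]}.png",w["img"]); print(s["clock"],s["eef_pos"].round(1),s["tcp_rot"].round(3),s["contact_force"].round(1))
E
python3 look.py w4
```

```text
clock: 6.1
eef_pos: [600.5, 291.6, 115.3]
tcp_rot: [3.14, -0.001, 1.445]
contact_force: [-0.9, -0.4, -1.8]
opening: 0.489
grasp_force: 40.9
clock: 6.9
eef_pos: [440.8, 93.1, 113.9]
tcp_rot: [-3.142, -0.0, 1.447]
contact_force: [-0.2, 0.4, -1.1]
opening: 0.486
grasp_force: 41.1
6.9 [440.8  93.1 113.9] [-3.142 -0.     1.447] [-0.2  0.4 -1.1]
```

View pics/w4.png

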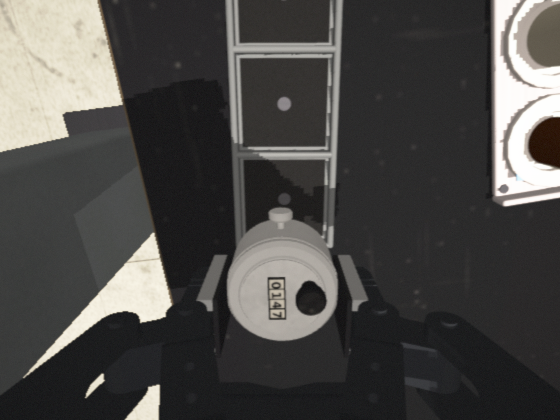

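The tally is held level and aligned with the pocket rack, with the pocket-4 dot at (284,199) in line with the knob. Lower it.

```bash
python3 -m inch '[[0.001,0.001,0.03,0,0,0,1],[0,0,0.03,0,0,0,1],[0,0,0.014,0,0,0,1],[0,0,0.004,0,0,0,1],[0,0,0,0,0,0,1],[0,0,0,0,0,0,1]]';  python3 -m inch '[[0,0,0.002,0,0,0,1],[0,0,0.0015,0,0,0,1],[0,0,0,0,0,0,1],[0,0,0,0,0,0,1]]'
```

```text
clock: 7.55
eef_pos: [443.2, 95.0, 36.3]
tcp_rot: [3.141, -0.0, 1.447]
contact_force: [0.2, 0.2, -1.8]
opening: 0.49
grasp_force: 41.1
clock: 7.95
eef_pos: [442.4, 94.5, 32.4]
tcp_rot: [3.141, -0.0, 1.446]
contact_force: [0.0, -0.6, -2.2]
opening: 0.485
grasp_force: 41.1
```

```bash
python3 -m inch '[[0,0,0.001,0,0,0,1],[0,0,0,0,0,0,1]]'|grep -E "eef|contact"; python3 -m inch '[[0,0,0.001,0,0,0,1],[0,0,0,0,0,0,1]]'|grep -E "eef|contact"
```

```text
eef_pos: [442.5, 94.5, 32.2]
contact_force: [-3.8, -1.0, 17.3]
eef_pos: [442.6, 94.5, 32.1]
contact_force: [-8.8, -2.1, 35.8]
```

The tally is on the floor. Relieve the pressure, release and rise.

```bash
python3 -m inch '[[0,0,-0.0015,0,0,0,1],[0,0,0,0,0,0,0.3],[0,0,0,0,0,0,-0.3],[0,0,0,0,0,0,-1],[0,0,0,0,0,0,-1],[0,0,-0.02,0,0,0,-1],[0,0,-0.04,0,0,0,-1],[0,0,-0.04,0,0,0,-1]]'; python3 -m inch '[[0,0,-0.02,0,0,0,-1],[0,0,0,0,0,0,-1],[0,0,0,0,0,0,-1]]'; python3 look.py w5
```

```text
clock: 9.15
eef_pos: [441.5, 94.3, 132.2]
tcp_rot: [-3.139, 0.001, 1.446]
contact_force: [-0.2, -0.4, 0.4]
opening: 1.003
grasp_force: 0.0
clock: 9.45
eef_pos: [442.3, 94.5, 151.5]
tcp_rot: [3.141, -0.0, 1.446]
contact_force: [0.0, -0.9, -0.7]
opening: 0.999
grasp_force: 0.0
9.45 [442.3  94.5 151.5] [ 3.141 -0.     1.446] [ 0.  -0.9 -0.7]
```

View pics/w5.png

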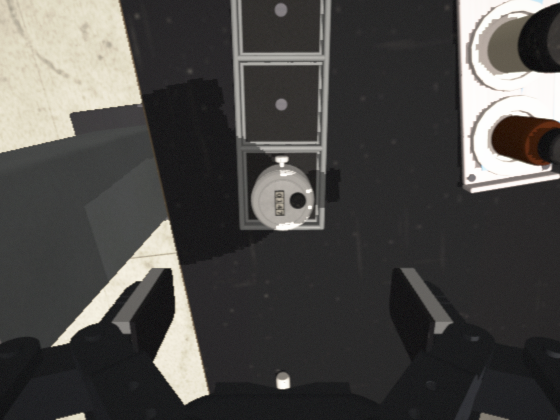

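The tally stands centred in the right-end pocket, at (281,192). Next is the ocular.

```bash
python3 -m inch '[[0.032,0.028,0,0,0,-2.4,-0.4],[0.032,0.028,0,0,0,-2.4,-0.4],[0.033,0.027,0,0,0,-2.4,-0.4],[0.034,0.025,0,0,0,-2.4,-0.4],[0.034,0.024,0,0,0,0,-0.4],[0,0,0,0,0,0,-0.4],[0,0,0,0,0,0,-0.4]]'; python3 - <<'E'
import pickle
from rig import r,eyes
from h import *
f=dict(pickle.load(open("w2.pkl","rb"))); f=wristcam(f,dict(eef_pos=[599.19,291.18,101.73],tcp_rot=[3.1395,-.0008,1.6216])); print("ocular from w3",onz(f,285,337,57))
s=r.sense(); w=eyes.grab_frame("wrist"); cv2.imwrite("pics/w6.png",w["img"]); w=wristcam(w,s); print(s["eef_pos"],s["tcp_rot"]); pickle.dump(w,open("w6.pkl","wb"))
cv2.circle(w["img"],[int(round(x)) for x in proj(w,np.array([602.3,236.7,57]))],4,(0,255,0),1); cv2.imwrite("pics/w6a.png",w["img"])
E
```

```text
clock: 10.2
eef_pos: [579.4, 253.3, 149.2]
tcp_rot: [-3.138, 0.002, 1.615]
contact_force: [-0.7, -1.8, 0.4]
opening: 0.7
grasp_force: 0.0
ocular from w3 [604.01025351 236.90161678  57.        ]
[579.41003412 253.33425805 149.24240136] [-3.13806893e+00  1.51012889e-03  1.61494356e+00]
```

View pics/w6a.png

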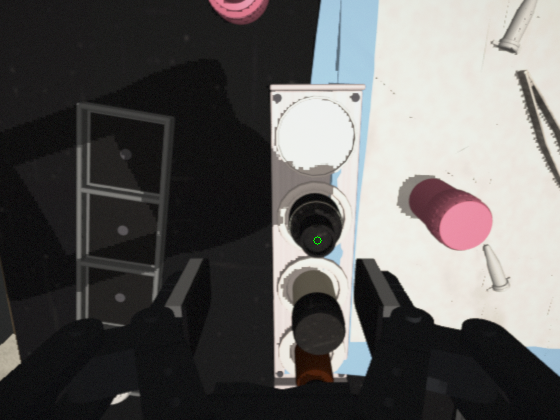

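The predicted mark sits on the barrel top at (318,240). The empty tally seat is at (316,135). Align, descend and grip at 60 mm.

```bash
python3 -m inch '[[-0.0175,0.023,0,0,0,0,-0.4],[0,0,0.03,0,0,0,-0.4],[0,0,0.03,0,0,0,-0.4],[0,0,0.02,0,0,0,-0.4],[0,0,0.008,0,0,0,-0.4],[0,0,0,0,0,0,-0.4],[0,0,0,0,0,0,-0.4]]' 40; python3 -m inch '[[0,0,0,0,0,0,1],[0,0,0,0,0,0,1],[0,0,0,0,0,0,1],[0,0,0,0,0,0,1],[0,0,0,0,0,0,1],[0,0,0,0,0,0,1]]'
```

```text
clock: 10.95
eef_pos: [604.5, 236.5, 64.5]
tcp_rot: [3.141, -0.0, 1.613]
contact_force: [0.5, 0.9, 0.4]
opening: 0.694
grasp_force: 0.0
clock: 11.55
eef_pos: [604.8, 237.1, 64.7]
tcp_rot: [3.14, -0.001, 1.614]
contact_force: [-0.6, 0.6, 5.7]
opening: 0.24
grasp_force: 39.1
```

The grip is 4.7 mm higher than planned because the previous reading was taken while still moving. Regrip lower.

```bash
python3 -m inch '[[0,0,0,0,0,0,0.1],[0,0,0,0,0,0,-0.2],[0,-0.001,0.0045,0,0,0,-0.2],[0,0,0,0,0,0,-0.2],[0,0,0,0,0,0,1],[0,0,0,0,0,0,1],[0,0,0,0,0,0,1],[0,0,0,0,0,0,1]]' 40; python3 -m inch '[[0,0,0,0,0,0,1],[0,0,0,0,0,0,1]]'
```

```text
clock: 12.35
eef_pos: [603.2, 236.7, 59.3]
tcp_rot: [3.141, -0.0, 1.614]
contact_force: [0.1, 0.5, 0.8]
opening: 0.244
grasp_force: 39.2
clock: 12.55
eef_pos: [603.2, 236.7, 59.3]
tcp_rot: [3.141, -0.0, 1.614]
contact_force: [0.3, -0.3, 0.1]
opening: 0.248
grasp_force: 39.2
```

```bash
python3 -m inch '[[0,0,-0.01,0,0,0,1],[0,0,-0.025,0,0,0,1],[0,0,-0.03,0,0,0,1],[0,0,-0.01,0,0,5,1],[0,0,0,0,0,4.7,1],[0,0,0,0,0,0,1]]' | grep -E "eef|grasp";  python3 -m inch '[[-0.02,-0.029,0,0,0,0,1],[-0.02,-0.029,0,0,0,0,1],[-0.02,-0.029,0,0,0,0,1],[-0.02,-0.029,0,0,0,0,1],[-0.0175,-0.026,0,0,0,0,1],[0,0,0,0,0,0,1],[0,0,0,0,0,0,1],[0,0,0,0,0,0,1]]'; python3 look.py w7
```

```text
eef_pos: [603.5, 236.8, 135.5]
grasp_force: 39.2
clock: 13.95
eef_pos: [451.4, 158.4, 134.6]
tcp_rot: [3.14, -0.001, 1.445]
contact_force: [0.3, 0.0, -0.8]
opening: 0.247
grasp_force: 39.3
13.95 [451.4 158.4 134.6] [ 3.140e+00 -1.000e-03  1.445e+00] [ 0.3  0.  -0.8]
```

View pics/w7.png

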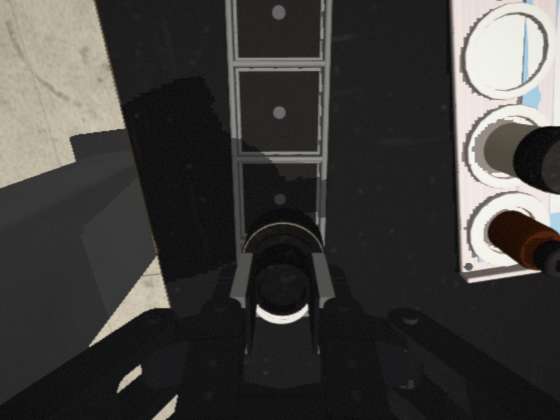

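The ocular is held upright, with the pocket-3 dot at (279,199) ahead of it in line. Lower it.

```bash
python3 -m inch '[[0,-0.001,0.03,0,0,0,1],[0,0,0.03,0,0,0,1],[0,0,0.012,0,0,0,1],[0,0,0.004,0,0,0,1],[0,0,0,0,0,0,1],[0,0,0,0,0,0,1],[0,0,0,0,0,0,1]]' | grep -E "eef|contact";  python3 -m inch '[[0,0,0.0015,0,0,0,1],[0,0,0,0,0,0,1],[0,0,0,0,0,0,1]]'| grep -E "eef|contact"
```

```text
eef_pos: [449.9, 158.3, 59.2]
contact_force: [0.9, -0.8, -0.3]
eef_pos: [449.2, 158.0, 56.9]
contact_force: [0.7, 0.9, -0.7]
```

```bash
python3 -m inch '[[0,0,0.0007,0,0,0,1],[0,0,0,0,0,0,1],[0,0,0,0,0,0,1]]'| grep -E "eef|contact"; python3 -m inch '[[0,0,0.0005,0,0,0,1],[0,0,0,0,0,0,1],[0,0,0,0,0,0,1]]'| grep -E "eef|contact"
```

```text
eef_pos: [449.2, 158.1, 56.2]
contact_force: [-0.1, 0.3, 3.9]
eef_pos: [449.3, 158.2, 56.1]
contact_force: [-2.8, -0.6, 11.7]
```

The ocular is down. Release, rise and go above the case.

```bash
python3 -m inch '[[0,0,-0.0007,0,0,0,1],[0,0,0,0,0,0,0.2],[0,0,0,0,0,0,-0.3],[0,0,0,0,0,0,-0.6],[0,0,0,0,0,0,-0.6],[0,0,-0.03,0,0,0,-0.6],[0,0,-0.04,0,0,0,-0.6],[0,0,-0.03,0,0,0,-0.6]]'|grep -E "eef|opening"; python3 -m inch '[[0.008,0.03,0,0,0,0,-0.6],[0.008,0.03,0,0,0,0,-0.6],[0.008,0.031,0,0,0,0,-0.6],[0.008,0.031,0,0,0,0,-0.6],[0.007,0.031,0,0,0,-4.8,-0.6],[0,0,0,0,0,-4.8,-0.6],[0,0,0,0,0,0,-0.6],[0,0,0,0,0,0,-0.6]]'; python3 - <<'E'
import pickle
from rig import r,eyes
from h import *
f=pickle.load(open("w6.pkl","rb")); print("case from w6",onz(f,320,332,70))
s=r.sense(); w=eyes.grab_frame("wrist"); w=wristcam(w,s); print(s["eef_pos"],s["qvel"].round(3)); pickle.dump(w,open("w8.pkl","wb"))
for X in([606,177.5,70],[450,158,54],[608,119.5,79],[442,94,36]): print(proj(w,np.array(X)))
cv2.imwrite("pics/w8.png",w["img"])
E
```

```text
eef_pos: [449.2, 158.1, 157.8]
opening: 0.799
clock: 17.2
eef_pos: [605.0, 177.3, 155.7]
tcp_rot: [-3.14, 0.0, 1.61]
contact_force: [-1.1, -0.3, -0.2]
opening: 0.802
grasp_force: 0.0
case from w6 [607.5341549  177.50364978  70.        ]
[605.02497236 177.28065037 155.74964455] [ 0.003 -0.007  0.008  0.001 -0.001  0.002]
[np.float64(283.27842385171004), np.float64(216.9510094620638)]
[np.float64(45.58648644592918), np.float64(228.0596626098236)]
[np.float64(282.84292138744127), np.float64(308.72860760231714)]
[np.float64(62.2420209644533), np.float64(298.0963980362194)]
```

View pics/w8.png

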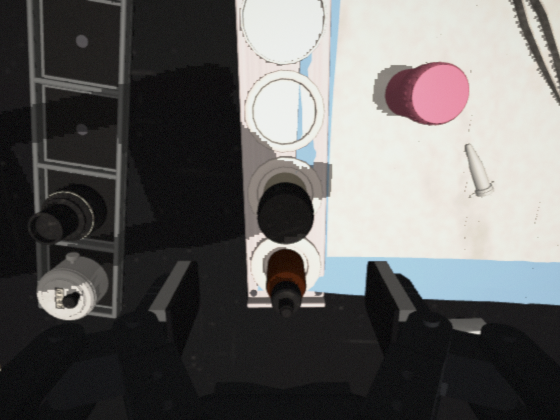

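The tally and ocular stand in pockets 4 and 3, at (72,285) and (65,215). The case cap is at (286,216) and the bottle tip at (287,310), both within 4 px of prediction. Grip the case.

```bash
python3 -m inch '[[0,0.002,0.03,0,0,0,-0.6],[0,0,0.03,0,0,0,-0.6],[0,0,0.025,0,0,0,-0.6],[0,0,0.013,0,0,0,-0.6],[0,0,0,0,0,0,-0.6],[0,0,0,0,0,0,-0.6],[0,0,0,0,0,0,-0.6]]' 40; python3 -m inch '[[0,0,0,0,0,0,1],[0,0,0,0,0,0,1],[0,0,0,0,0,0,1],[0,0,0,0,0,0,1],[0,0,0,0,0,0,1],[0,0,0,0,0,0,1]]'
```

```text
clock: 17.95
eef_pos: [608.7, 177.8, 59.7]
tcp_rot: [3.139, -0.001, 1.612]
contact_force: [-0.2, 0.4, 0.1]
opening: 0.799
grasp_force: 0.0
clock: 18.55
eef_pos: [608.2, 177.7, 59.1]
tcp_rot: [3.141, -0.0, 1.612]
contact_force: [-0.8, -0.5, 5.9]
opening: 0.404
grasp_force: 39.3
```

```bash
python3 -m inch '[[0,0,-0.01,0,0,0,1],[0,0,-0.025,0,0,0,1],[0,0,-0.03,0,0,0,1],[0,0,-0.01,0,0,5,1],[0,0,0,0,0,4.6,1],[0,0,0,0,0,0,1]]' | grep -E "eef|grasp";  python3 -m inch '[[0.004,-0.031,0,0,0,0,1],[0.004,-0.031,0,0,0,0,1],[0.004,-0.031,0,0,0,0,1],[0.004,-0.031,0,0,0,0,1],[0.004,-0.0305,0,0,0,0,1],[0,0,0,0,0,0,1],[0,0,0,0,0,0,1],[0,0,0,0,0,0,1]]'; python3 look.py w9
```

```text
eef_pos: [608.1, 177.6, 134.4]
grasp_force: 39.9
clock: 19.95
eef_pos: [458.0, 216.9, 133.5]
tcp_rot: [3.141, -0.0, 1.445]
contact_force: [-0.5, 0.5, -0.9]
opening: 0.403
grasp_force: 40.1
19.95 [458.  216.9 133.5] [ 3.141 -0.     1.445] [-0.5  0.5 -0.9]
```

View pics/w9.png

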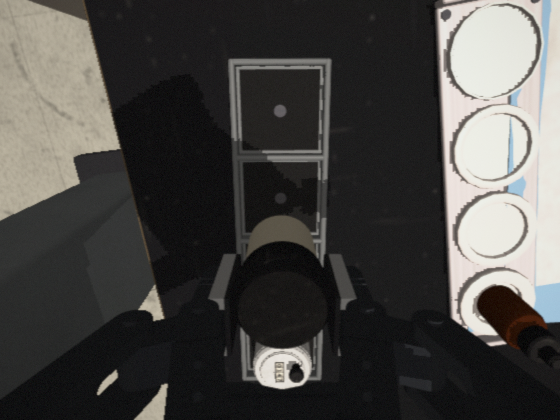

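The case is held upright, with the pocket-2 dot at (281,198) in line ahead. Lower it.

```bash
python3 -m inch '[[0,0,0.03,0,0,0,1],[0,0,0.03,0,0,0,1],[0,0,0.012,0,0,0,1],[0,0,0.004,0,0,0,1],[0,0,0,0,0,0,1],[0,0,0,0,0,0,1],[0,0,0,0,0,0,1]]' | grep -E "eef|contact";  python3 -m inch '[[0,0,0.001,0,0,0,1],[0,0,0,0,0,0,1],[0,0,0,0,0,0,1]]'| grep -E "eef|contact"
```

```text
eef_pos: [457.8, 217.1, 58.1]
contact_force: [-0.5, -0.0, -0.3]
eef_pos: [457.1, 216.9, 56.4]
contact_force: [-0.2, 0.1, 0.2]
```

```bash
python3 -m inch '[[0,0,0.0006,0,0,0,1],[0,0,0,0,0,0,1],[0,0,0,0,0,0,1]]'| grep -E "eef|contact"
```

```text
eef_pos: [457.1, 217.0, 56.1]
contact_force: [-2.7, -1.1, 6.0]
```

The case is down. Release, rise and go to the bottle.

```bash
python3 -m inch '[[0,0,-0.0004,0,0,0,1],[0,0,0,0,0,0,0],[0,0,0,0,0,0,-0.4],[0,0,0,0,0,0,-0.6],[0,0,0,0,0,0,-0.6],[0,0,-0.03,0,0,0,-0.6],[0,0,-0.04,0,0,0,-0.6],[0,0,-0.03,0,0,0,-0.6]]'|grep -E "eef|opening"; python3 -m inch '[[-0.013,0.027,0,0,0,0,-0.6],[-0.013,0.027,0,0,0,0,-0.6],[-0.013,0.027,0,0,0,0,-0.6],[-0.013,0.027,0,0,0,0,-0.6],[-0.013,0.027,0,0,0,0,-0.6],[-0.013,0.028,0,0,0,0,-0.6],[0,0,0,0,0,-4.8,-0.6],[0,0,0,0,0,-4.8,-0.6]]'; python3 -m inch '[[0,0,0,0,0,0,-0.6],[0,0,0,0,0,0,-0.6]]'|grep eef;  python3 - <<'E'
import pickle
from rig import r,eyes
from h import *
s=r.sense(); w=eyes.grab_frame("wrist"); w=wristcam(w,s); print(s["eef_pos"],s["qvel"].round(3)); pickle.dump(w,open("w10.pkl","wb"))
for X in([609,119,79],[609,119,11]): print(proj(w,np.array(X)))
cv2.imwrite("pics/w10.png",w["img"])
E
```

```text
eef_pos: [457.2, 216.9, 157.7]
opening: 0.803
clock: 22.9
eef_pos: [609.4, 118.1, 155.6]
tcp_rot: [-3.141, 0.0, 1.614]
contact_force: [0.7, -0.3, 0.5]
opening: 0.8
grasp_force: 0.0
eef_pos: [608.7, 118.9, 155.8]
[608.67790896 118.9224194  155.83242657] [ 0.005 -0.001  0.001  0.     0.     0.002]
[np.float64(282.0600223245951), np.float64(222.2565184324245)]
[np.float64(282.10679098696505), np.float64(191.22593531022366)]
```

View pics/w10.png

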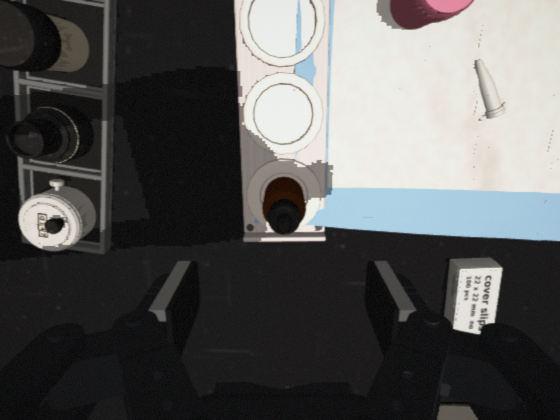

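The case, ocular and tally stand in their pockets, at the left edge. The bottle tip at (285,219) matches the prediction (282,222), and the carton at (475,295) is clear. Descend to 38 mm.

```bash
python3 -m inch '[[0.001,0.001,0.04,0,0,0,-0.6],[0,0,0.035,0,0,0,-0.6],[0,0,0.025,0,0,0,-0.6],[0,0,0.015,0,0,0,-0.6],[0,0,0.003,0,0,0,-0.6],[0,0,0,0,0,0,-0.6],[0,0,0,0,0,0,-0.6]]' 30; python3 -m inch '[[0,0,0,0,0,0,1],[0,0,0,0,0,0,1],[0,0,0,0,0,0,1],[0,0,0,0,0,0,1],[0,0,0,0,0,0,1],[0,0,0,0,0,0,1]]'
```

```text
clock: 23.85
eef_pos: [610.8, 120.2, 39.3]
tcp_rot: [3.14, -0.0, 1.612]
contact_force: [0.1, 0.1, -0.0]
opening: 0.798
grasp_force: 0.0
clock: 24.45
eef_pos: [610.3, 120.0, 38.9]
tcp_rot: [3.141, -0.0, 1.612]
contact_force: [-1.5, -0.5, 5.9]
opening: 0.33
grasp_force: 29.4
```

```bash
python3 -m inch '[[0,0,-0.01,0,0,0,1],[0,0,-0.025,0,0,0,1],[0,0,-0.035,0,0,0,1],[0,0,-0.03,0,0,5,1],[0,0,0,0,0,4.6,1],[0,0,0,0,0,0,1]]' | grep -E "eef|grasp";  python3 -m inch '[[0.023,-0.027,0,0,0,0,1],[0.023,-0.027,0,0,0,0,1],[0.023,-0.027,0,0,0,0,1],[0.023,-0.027,0,0,0,0,1],[0.023,-0.028,0,0,0,0,1],[0.022,-0.028,0,0,0,0,1],[0,0,0,0,0,0,1],[0,0,0,0,0,0,1]]'; python3 -m inch '[[0,0,0,0,0,0,1],[0,0,0,0,0,0,1]]'|grep eef
```

```text
eef_pos: [610.4, 120.0, 139.8]
grasp_force: 29.8
clock: 25.85
eef_pos: [463.7, 276.8, 137.7]
tcp_rot: [-3.141, 0.001, 1.448]
contact_force: [-0.1, 0.3, -0.7]
opening: 0.33
grasp_force: 29.8
eef_pos: [465.0, 275.8, 137.9]
```

```bash
python3 -m inch '[[0.001,0,0.035,0,0,0,1],[0,0,0.035,0,0,0,1],[0,0,0.02,0,0,0,1],[0,0,0.008,0,0,0,1],[0,0,0,0,0,0,1],[0,0,0,0,0,0,1],[0,0,0,0,0,0,1]]' | grep -E "eef|contact";  python3 -m inch '[[0,0,0.001,0,0,0,1],[0,0,0,0,0,0,1],[0,0,0,0,0,0,1]]'| grep -E "eef|contact"
```

```text
eef_pos: [465.5, 277.9, 41.2]
contact_force: [0.2, 0.0, 0.3]
eef_pos: [464.7, 277.7, 39.4]
contact_force: [0.6, 0.7, -0.3]
```

```bash
python3 -m inch '[[0,0,0.002,0,0,0,1],[0,0,0,0,0,0,1],[0,0,0,0,0,0,1]]'| grep -E "eef|contact"; python3 -m inch '[[0,0,0.001,0,0,0,1],[0,0,0,0,0,0,1],[0,0,0,0,0,0,1]]'| grep -E "eef|contact"; python3 -m inch '[[0,0,0.0005,0,0,0,1],[0,0,0,0,0,0,1]]'| grep -E "eef|contact"
```

```text
eef_pos: [464.4, 277.5, 36.9]
contact_force: [0.7, 0.2, -0.8]
eef_pos: [464.5, 277.5, 36.0]
contact_force: [0.6, -0.6, -1.1]
eef_pos: [464.6, 277.5, 35.9]
contact_force: [-1.1, -0.6, 4.8]
```

The bottle is on the floor. Release, rise, then back off toward the robot and check numerically from the top view.

```bash
python3 -m inch '[[0,0,-0.0003,0,0,0,1],[0,0,0,0,0,0,0],[0,0,0,0,0,0,-0.4],[0,0,0,0,0,0,-0.7],[0,0,0,0,0,0,-0.7],[0,0,-0.03,0,0,0,-0.7],[0,0,-0.04,0,0,0,-0.7],[0,0,-0.04,0,0,0,-0.7]]'|grep -E "eef|opening"; python3 -m inch '[[0,0,-0.04,0,0,0,-0.7],[-0.04,0,-0.02,0,0,0,-0.7],[-0.04,0,0,0,0,0,-0.7],[-0.03,0,0,0,0,0,-0.7],[-0.03,0,0,0,0,0,-0.7],[0,0,0,0,0,0,-0.7],[0,0,0,0,0,0,-0.7]]'; python3 - <<'E'
import cv2
from rig import r,eyes
from h import *
s=r.sense(); w=wristcam(eyes.grab_frame("wrist"),s); t=eyes.grab_frame("top"); f0=cv2.imread("pics/top0.png")
print(s["eef_pos"],s["qvel"].round(3))
# amber (bottle) and pale (tally) and beige blobs in the wrist view
hsv=cv2.cvtColor(w["img"],cv2.COLOR_BGR2HSV)
for n,lo,hi,z in(("amber",(3,120,40),(18,255,200),30),("grey/pale",(0,0,130),(180,45,255),38),("beige",(12,25,70),(32,110,220),25)):
    _,_,st,c=cv2.connectedComponentsWithStats(cv2.inRange(hsv,lo,hi))
    for a,q in zip(st[1:],c[1:]):
        if a[4]>150:
            X=onz(w,*q,z)
            if 400<X[0]<510 and 50<X[1]<330: print(n,a,X.round(0))
for X in((464.5,277.5,76),(457,217,67),(449.3,158,54),(442.5,94.5,36)): print("expected wrist px",np.round(proj(w,np.array(X))))
# bystanders: shift in the top view
for n,(u,v) in dict(pen=(390,277),carton=(320,147)).items():
    a=f0[v-14:v+14,u-34:u+34]; R=cv2.matchTemplate(t["img"][v-30:v+30,u-60:u+60],a,cv2.TM_CCOEFF_NORMED); print(n,cv2.minMaxLoc(R)[1::2],"home (26,16)")
E
```

```text
eef_pos: [464.0, 277.2, 146.6]
opening: 0.852
clock: 29.35
eef_pos: [447.0, 138.3, 206.0]
tcp_rot: [3.141, -0.0, 1.443]
contact_force: [-0.5, 0.2, 0.0]
opening: 0.845
grasp_force: 0.0
[447.01414401 138.33686222 205.97905783] [ 0.023  0.011 -0.017  0.002 -0.003  0.006]
amber [263   0  39  21 343] [465. 267.  30.]
grey/pale [ 259  207   56   47 1640] [444.  97.  38.]
expected wrist px [281. -24.]
expected wrist px [281.  81.]
expected wrist px [281. 164.]
expected wrist px [283. 233.]
pen (0.9962249398231506, (26, 16)) home (26,16)
carton (0.9988691210746765, (26, 16)) home (26,16)
```

```bash
python3 -m inch '[[0.04,0,-0.02,0,0,0,-0.7],[0.04,0,-0.02,0,0,0,-0.7],[0.03,0,0,0,0,0,-0.7],[0,0,0,0,0,0,-0.7],[0,0,0,0,0,0,-0.7]]'|grep eef; python3 - <<'E'
import cv2
from rig import r,eyes
from h import *
s=r.sense(); w=wristcam(eyes.grab_frame("wrist"),s); hsv=cv2.cvtColor(w["img"],cv2.COLOR_BGR2HSV); g=w["img"].max(2)
for n,lo,hi in(("amber",(3,110,30),(20,255,200)),("beige",(12,20,60),(32,110,220))):
    _,_,st,c=cv2.connectedComponentsWithStats(cv2.inRange(hsv,lo,hi))
    for a,q in zip(st[1:],c[1:]):
        if a[4]>60 and 230<q[0]<330: print(n,a,q.round(0))
for n,x,y,h in(("bottle",464.5,277.5,44),("case",457,217,35)): print(n,"base,shoulder px",[np.round(proj(w,np.array([x,y,z]))) for z in(8,8+h)])
E
```

```text
eef_pos: [460.3, 248.7, 245.3]
amber [267 126  33  36 449] [284. 139.]
beige [266 184  33  15 239] [282. 190.]
beige [278 311   8  15 107] [282. 318.]
bottle base,shoulder px [array([283., 137.]), array([283., 144.])]
case base,shoulder px [array([283., 197.]), array([283., 208.])]
```

```bash
python3 -c "
from rig import r
print(r.sense()['qvel'].round(3)); print(r.sign_off())"
```

```text
[-0.021 -0.009  0.011 -0.     0.    -0.001]
the job is handed in; nothing more can be done
None
```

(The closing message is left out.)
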